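# Seat a keyed stirrer spindle in the mixer drive and hold it home

### The arm

A 7-joint arm with a two-finger parallel gripper is mounted at the origin on a cart in front of the work surface, level with it; the furniture and walls round the work are solid. World frame = base frame: x ahead of the robot, y to its left, z up, the work surface at z = 0. Lengths are in m, angles in rad, forces in N, time in s.
With the tool pointing down it reaches from about 0.425 to 1.025 m from the base axis. Payload 9.4 kg.
Tool frame: the origin (TCP) lies between the finger pads, 19 mm behind the fingertips; this is the grasp point; z points along the fingers, y is the line along which they close (so a half turn about z gives the same grasp; the last joint's range is limited). The gripper opens to 85 mm and grips with 20 to 120 N. Pads are 22 mm wide; open, the fingers measure 114 mm over their backs; the gripper's body (76 mm by 85 mm) begins 54 mm behind the grasp point. The pads swing forward as they close: fully open they stand 13 mm farther back than shut.
Start: joints at [-1.261, 0.599, -0.003, 1.599, 0.002, 0.943, -0.08], TCP at [0.273, 0.671, 0.25] pointing down, gripper open.
Joint ranges: [-2.57, 2.57], [-0.35, 1.97], [-1.29, 1.29], [0.11, 2.56], [-1.05, 4.19], [0.11, 1.86], [-2.63, 2.63]. Speed limits (rad/s): [2.22, 2.22, 3.01, 3.01, 3.14, 3.14, 3.14].

### API

Orientations are given as a 3x3 rotation matrix whose columns are the frame's x, y, z axes.
In Python, from cell import bot gives the robot as it stands. The module is installed in compiled form; this text tells all that it offers.
- The arm moves only by the tool drive_tool, never from a script. Its arguments are lists of equal length, an entry for each row: "grip": the closure, from 0 (fully open) to 1 (shut); "slide": the shift along the tool's x, y, z in m, a list of three; "spin": the turn about the tool's z in degrees. In form: {"grip": [grip, ...], "slide": [[tx, ty, tz], ...], "spin": [spin, ...]}. A call has 1 to 5 rows; each row shifts and turns the commanded pose from where the row before left it, along the tool's axes as they then stand; what a row does not reach is not made up. A row lasts 1/10 s, in which the tool goes at most 50 mm and 8.59 degrees, less where a joint would pass 70% of its speed; a pose out of reach is approached as far as the arm can. A call with a gripper value outside its range is refused whole. The fingers move at their own pace and stop on an object; "squeeze" is the grip in N (left out, the last holds). Time passes only in rows, so rows that do not move let the fingers close. It gives the time, the measured TCP pose, the force, the opening and the grip force at its end, in the units of the state.
- bot.observe(): the state, without advancing time (a new reading comes with each control period).
- bot.capture(name): name is "scene" or "top"; returns a dict with "frame" (400x640x3 uint8, blue, green, red), "z_map" (400x640 float32, m along the optical axis (not along the pixel's ray), 0 where there is no reading), "fov_y" (degrees; the focal length in pixels is half the picture's height over the tangent of half this angle, whatever the lens; pixels are square), "cx", "cy" (the principal point, pixels), "k1" (the pictures are not rectified: a ray, as slopes to the right and down, at radius r is drawn at 1 + k1 r^2 times it, then the intrinsics apply), "cam_to_world" (4x4, takes a point from camera to world coordinates). Camera axes: x right, y up, looking along -z (the intrinsics and any distortion apply to the point x, -y, -z); pixel columns grow to the right and rows downward; lengths in m; the calibration is good to about 2 mm. A picture is of the moment at which its call begins.
- bot.sign_off(): hands the job in; it is judged then, once.
The state is a dict: "time_s": time; "q": joint angles; "joint_vel": joint speeds; "joint_torque": joint torques, N m; "tool_pos": TCP position; "tcp_rot": TCP orientation; "contact_force": force on the tool from outside, world axes, zero at the start; "moment": the same for the moment, N m; "opening": opening from 0.0 (shut) to 1.0 (fully open); "gripper_force": force on a finger pad.
Only numpy, scipy, OpenCV 4.12 (cv2) and the standard library are available. Lean on these libraries where they do the work, as an engineer would, in place of code of your own. Each camera call takes 0.05 s, during which the arm holds its last target. There are 200 camera calls.

### The job

Take the keyed stirrer spindle out of its black stand by its flat blue handle and put its nose into the steel hub on the white mixer drive. Press down lightly and turn it until the key slips into the hub's keyway, then keep pushing, against the ejector spring in the hub, until the collar is fully down on the hub. Do not let go: finish still gripping the handle and holding the spindle pushed fully home, with the other things on the bench left where they are.

Things in the scene. Friction and masses are not known exactly. Their poses are not given: they have to be found in the camera images.
- spindle: the loose keyed spindle, upright, nose down, 84 mm tall, about 0.12 kg. Origin: centre of the tip of its nose; z up along its axis, x towards the key (at the start within 0.75 rad of world +x). From the tip up: steel shaft 18 mm in diameter (first 6 mm taper from 11 mm), steel collar 36 mm in diameter from 36 to 42 mm, 10 mm neck to 58 mm, flat blue handle from 58 to 84 mm
- key_foot (a point): lower end of the spindle's one brass key, at its outer edge: 14 mm above the tip and 14 mm from the axis, on the +x side. The key is 6 mm wide and runs from here up to the collar, 36 mm above the tip
- spindle_tip (a point): the point at the tip of the spindle's nose, on its axis; 14 mm deep in the hub when the key rides on the hub's top, 36 mm deep when the collar meets it
- spindle_grip (a point): the point on the spindle's axis 72 mm above the tip, mid-height in the handle: the place to grip, closing along the spindle's y. The handle is 50 mm long along x, 12 mm thick along y; its +x end (above the key) is white
- stand: the black block that the spindle starts in, fixed, 64x64x46 mm, with a round well 31 mm wide in its top (the spindle's collar lies on the rim, its tip 36 mm lower). Origin: centre of its underside
- drive: the mixer drive, fixed: white housing 120x110 mm with a dark panel on its front (-x side); in the middle on top a steel hub 50 mm in diameter (60 mm at the pulley at its foot), whose flat top is 96 mm above the origin. Origin: centre of the underside; x points to the back, away from the panel. The hub is held by its motor and turns only above about 0.5 N m
- hub_mouth (a point): centre of the hub's bore (20 mm wide) at its top face; axes as the drive's. One keyway in the bore, 8.5 mm wide, reaching 15.5 mm from the axis, open at the top, a red mark beside it. Its direction is not measured: from the axis it points within 0.6 rad either side of the drive's +x. The key drops in when within about 0.08 rad of it
- ejector (a joint): how far the spring ejector in the bore is pushed down, m: 0 = free (its top 22 mm below the hub's top), 0.014 = spindle fully home. It pushes up with 4 N at first contact and 9 N at home, and lifts the spindle when not held down
- timer: white bench timer, 62x62x22 mm, a bystander; origin: centre of its underside
- marker_black: black felt marker lying flat, 140 mm long, a bystander; origin: centre of its underside
- bottle_small: small brown bottle with a white cap, 42 mm across, 68 mm tall, a bystander; origin: centre of its underside
- petri_1: pink petri dish, 88 mm across, 15 mm tall, a bystander; origin: centre of its underside
Things that resemble listed ones, but are neither listed nor needed, are in the scene too. There is more than one size of the spindle; the one meant has the size given above.

How it is judged:
On the way, in this order (a step that is already met when the one before it is completed fails the run):
1. the spindle has been drawn out of its stand in the gripper and is clear above it (height (world z) of spindle_tip above 0.065 m and contact force between the fingers and spindle above 2 N), for 0.1 s.
2. the spindle's nose is in the hub's bore, upright (z of spindle_tip in the frame of drive between 0.055 and 0.088 m and horizontal distance between spindle_tip and hub_mouth below 0.005 m and angle between spindle's own z axis and vertical below 0.12 rad), for 0.1 s.
At the end, for the whole second after the job is handed in: Spindle tip at least 33.5 mm below the hub's top (collar within 2.5 mm of it), within 3 mm of the bore's axis, within 0.06 rad of upright, at rest; ejector pressed at least 11.5 mm; fingers still on the handle (over 4 N, TCP within 30 mm of the grip point) (z of spindle_tip in the frame of drive below 0.0625 m and horizontal distance between spindle_tip and hub_mouth below 0.003 m and angle between spindle's own z axis and vertical below 0.06 rad and value of joint ejector above 0.0115 m and contact force between the fingers and spindle above 4 N and distance between the grasp point and spindle_grip below 0.03 m and linear speed of spindle below 0.02 m/s); the arm keeps its last pose, push and grip.
It fails at once if a bystander (timer, black marker, small bottle or petri dish) is shifted by more than 30 mm (distance of any of timer, marker_black, bottle_small, petri_1 from where it was at the start of the episode above 0.03 m).
It also fails if it takes over 51 s, if anything falls off the work surface, if the arm or the gripper's body presses on something with over 40 N, if the wrist force passes 120 N, or if a joint passes its speed limit or range.

## Working session

There is one attempt and no reset: what is moved stays moved. The work goes in short steps, Python scripts to look and compute and a tool call to move; the robot and the scene stay as the last step left them, time stands still between calls to the robot, and variables do not carry over. Pictures are saved under pics/ and viewed, at most 10 in all, crops included, and the job is handed in when it is done.

Besides the shell and the picture viewer there is one more tool, called after "Request:" as a command line: name --pt "numbers of a row" for each row, then --argument value for the rest. drive_tool: Moves the arm, as the interface text tells. Its arguments: {"type":"object","properties":{"grip":{"type":"array"},"slide":{"type":"array"},"spin":{"type":"array"},"squeeze":{"type":"number"}},"required":["grip","slide","spin"]}

```bash
mkdir -p pics
cat > h.py <<'E'
import numpy as np, cv2
from cell import bot
def cap(n):
    c=bot.capture(n); np.savez(f'{n}.npz',**{k:np.asarray(v) for k,v in c.items()}); return c
def K(c):
    f=200/np.tan(np.radians(float(c['fov_y']))/2)
    return np.array([[f,0,float(c['cx'])],[0,f,float(c['cy'])],[0,0,1]])
def rays(c,px):
    n=cv2.undistortPoints(np.array(px,float).reshape(-1,1,2),K(c),np.array([float(c['k1']),0,0,0,0])).reshape(-1,2)
    return np.c_[n[:,0],-n[:,1],-np.ones(len(n))]
def pts(c,px,z=None):
    r=rays(c,px);T=np.array(c['cam_to_world'])
    if z is None:
        d=np.array([c['z_map'][int(round(v)),int(round(u))] for u,v in px]); return (r*d[:,None])@T[:3,:3].T+T[:3,3]
    w=r@T[:3,:3].T; return T[:3,3]+w*((z-T[2,3])/w[:,2])[:,None]
E
python3 - <<'E'
from h import *
for n in('scene','top'):
    c=cap(n);cv2.imwrite(f'pics/{n}1.png',c['frame']);print(n,c['fov_y'],c['cx'],c['cy'],c['k1'],np.round(c['cam_to_world'],3).tolist())
s=bot.observe();print({k:np.round(v,3).tolist() for k,v in s.items()})
E
```

```text
scene 47.24603937696983 319.7242842430805 200.24938227565383 0.03582345929754603 [[0.486, -0.561, 0.67, 1.217], [0.874, 0.301, -0.382, -0.531], [0.013, 0.771, 0.637, 0.712], [0.0, 0.0, 0.0, 1.0]]
top 56.179598601082276 322.8987430719453 200.6496539282899 0.02455636086829461 [[-0.015, 0.994, -0.111, 0.479], [-1.0, -0.015, -0.006, -0.157], [-0.007, 0.111, 0.994, 0.926], [0.0, 0.0, 0.0, 1.0]]
{'time_s': 0.1, 'q': [-1.261, 0.6, -0.003, 1.6, 0.002, 0.943, -0.08], 'joint_vel': [0.0, -0.001, -0.001, -0.003, 0.001, -0.0, 0.001], 'joint_torque': [0.005, -77.799, 1.57, -25.862, 0.013, 0.006, 0.0], 'tool_pos': [0.273, 0.671, 0.249], 'tcp_rot': [[-0.926, 0.377, -0.0], [0.377, 0.926, -0.001], [-0.0, -0.001, -1.0]], 'contact_force': [-0.051, 0.239, -1.108], 'moment': [0.013, -0.018, -0.012], 'gripper_force': 0.0, 'opening': 1.002}
```

View pics/scene1.png

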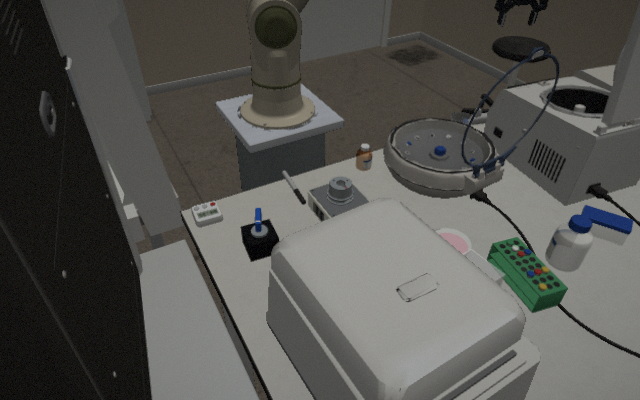

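View pics/top1.png

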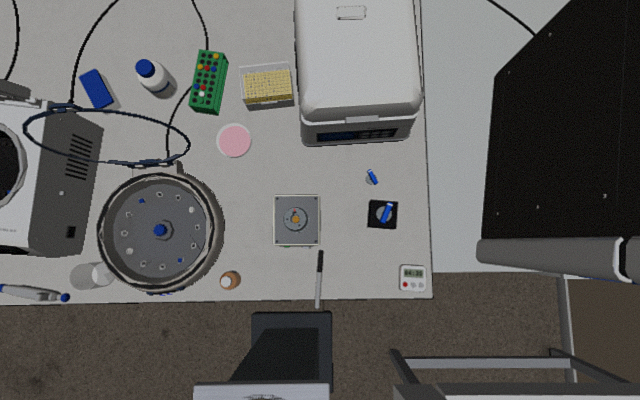

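Run:
```python
from h import *
t=np.load('top.npz');s=np.load('scene.npz')
R=lambda im,x,y,w,h,k:cv2.resize(im[y:y+h,x:x+w],None,fx=k,fy=k,interpolation=cv2.INTER_CUBIC)
a=np.hstack([R(t['frame'],355,165,50,70,8),R(t['frame'],270,185,50,70,8)])
cv2.imwrite('pics/c1.png',cv2.convertScaleAbs(a,alpha=1.3))
for u,v in [(385,212),(371,177),(372,205),(296,219),(288,205),(307,219),(280,240),(235,141),(320,275),(230,281),(412,279)]: print(u,v,np.round(pts(t,[(u,v)])[0],4))
```

```text
385 212 [ 0.5442 -0.2907  0.0918]
371 177 [ 0.6287 -0.2654  0.063 ]
372 205 [ 0.565  -0.2683  0.0436]
296 219 [ 0.5326 -0.0908  0.0743]
288 205 [ 0.5667 -0.0709  0.0564]
307 219 [ 0.5327 -0.1154  0.0671]
280 240 [ 0.4858 -0.052   0.0552]
235 141 [0.7342 0.0653 0.0113]
320 275 [ 0.4011 -0.1426  0.0096]
230 281 [0.3955 0.0599 0.0645]
412 279 [ 0.3896 -0.361   0.0177]
```

View pics/c1.png

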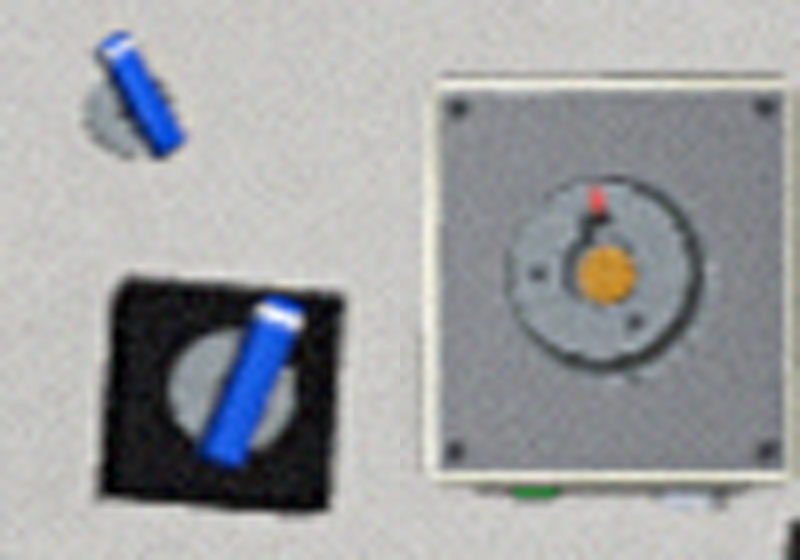

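Run:
```python
from h import *
from scipy.optimize import least_squares
for n in('top','scene'):
    c=np.load(n+'.npz');H,W=c['z_map'].shape
    px=np.stack(np.meshgrid(np.arange(W),np.arange(H)),-1).reshape(-1,2)
    P=pts(c,px).reshape(H,W,3);hsv=cv2.cvtColor(c['frame'],cv2.COLOR_BGR2HSV)
    near=lambda x,y,r:np.hypot(P[...,0]-x,P[...,1]-y)<r
    h=near(.5326,-.0908,.045)&(P[...,2]>.09)&(P[...,2]<.102)&(c['z_map']>0)
    q=pts(c,np.argwhere(h)[:,::-1],.096); r=cv2.minEnclosingCircle(q[:,:2].astype(np.float32))
    # hull + circle fit
    hull=cv2.convexHull(q[:,:2].astype(np.float32))[:,0]
    f=least_squares(lambda p:np.hypot(hull[:,0]-p[0],hull[:,1]-p[1])-p[2],[.53,-.09,.025],loss='soft_l1',f_scale=.001)
    print(n,'hub n',h.sum(),'z',np.median(P[h][:,2]),r,f.x,'mean',q.mean(0))
    b=near(.544,-.291,.04)&(hsv[...,0]>95)&(hsv[...,0]<130)&(hsv[...,1]>120)
    w=near(.544,-.291,.045)&(P[...,2]>.086)
    for nm,m in(('blue',b),('all>86',w)):
        q=pts(c,np.argwhere(m)[:,::-1],.094)[:,:2].astype(np.float32)
        rc=cv2.minAreaRect(q*1000); bx=cv2.boxPoints(rc)
        print(nm,m.sum(),'z95',np.percentile(P[m][:,2],[50,95]),rc,'mean',q.mean(0))
        if n=='top':
          qq=q-q.mean(0);e=np.linalg.eigh(qq.T@qq)[1][:,1];print('ang',np.arctan(e[1]/e[0]))
    if n=='top':
        red=near(.55,-.09,.04)&((hsv[...,0]<8)|(hsv[...,0]>172))&(hsv[...,1]>90)&(P[...,2]>.085)
        print('red',red.sum(),pts(c,np.argwhere(red)[:,::-1],.096).mean(0))
        hs=near(.5326,-.0908,.1)&(P[...,2]>.045)&(P[...,2]<.065)
        q=P[hs][:,:2].astype(np.float32);print('housing',cv2.minAreaRect(q*1000))
        st=near(.544,-.291,.05)&(P[...,2]>.038)&(P[...,2]<.056)
        print('stand',cv2.minAreaRect(P[st][:,:2].astype(np.float32)*1000))
        # ring/collar grey in stand z=.052
        g=st&(hsv[...,2]>60)&(hsv[...,1]<90);print('collar',g.sum(),cv2.minEnclosingCircle(pts(c,np.argwhere(g)[:,::-1],.052)[:,:2].astype(np.float32)))
```

```text
top hub n 323 z 0.09473770428860928 ((0.5330755114555359, -0.08856521546840668), 0.02496921457350254) [ 0.53314551 -0.08867519  0.02440133] mean [ 0.53256596 -0.08856105  0.096     ]
blue 146 z95 [0.09144984 0.09464248] ((540.070556640625, -282.96478271484375), (58.65367889404297, 55.7161865234375), 85.35442352294922) mean [ 0.54029185 -0.29051208]
ang -0.52926654
all>86 120 z95 [0.09209123 0.09475866] ((544.24365234375, -292.0697021484375), (12.112276077270508, 48.27814483642578), 65.93077850341797) mean [ 0.54413664 -0.29205504]
ang -0.42589128
red 4 [ 0.55134419 -0.08869322  0.096     ]
housing ((532.2630615234375, -88.47929382324219), (108.54287719726562, 117.3759765625), 89.35202026367188)
stand ((544.4525146484375, -292.7817077636719), (64.44788360595703, 64.01298522949219), 84.1350326538086)
collar 110 ((0.5521284341812134, -0.2924197316169739), 0.038083940744400024)
scene hub n 230 z 0.09393690512506991 ((0.539067804813385, -0.09273139387369156), 0.02699270471930504) [ 0.53850662 -0.09403693  0.02538567] mean [ 0.53834805 -0.09366967  0.096     ]
blue 165 z95 [0.0864405  0.09356522] ((591.3721923828125, -315.60736083984375), (61.27197265625, 134.55120849609375), 86.25396728515625) mean [ 0.5811187  -0.30593076]
all>86 104 z95 [0.09173845 0.09385547] ((551.1036376953125, -296.5836486816406), (10.262475967407227, 52.5829963684082), 67.1549072265625) mean [ 0.551459   -0.29691923]
```

Run:
```python
from h import *
for n in('top','scene'):
    c=np.load(n+'.npz');H,W=c['z_map'].shape
    px=np.stack(np.meshgrid(np.arange(W),np.arange(H)),-1).reshape(-1,2)
    P=pts(c,px);P=P[c['z_map'].ravel()>0]
    print(n,'cols y=.7..-.5, max z(cm)')
    for x in np.arange(.2,.8,.06):
        print(round(x,2),[int(100*max(P[(abs(P[:,0]-x)<.03)&(abs(P[:,1]-y)<.05)][:,2],default=-.01)) for y in np.arange(.7,-.51,-.1)])
```

```text
top cols y=.7..-.5, max z(cm)
0.2 [-87, -87, -86, -86, -86, -77, -77, -77, -77, -78, -86, -86, -86]
0.26 [-1, -1, -1, -1, -1, -1, -1, -1, -1, -1, -1, -1, -1]
0.32 [-1, 0, 0, 0, 0, 0, 0, 0, 1, 0, 0, 0, -1]
0.38 [-1, 3, 5, 7, 10, 10, 9, 4, 1, 0, 2, 2, -3]
0.44 [-1, 0, 16, 14, 9, 9, 9, 0, 4, 0, 2, 2, 46]
0.5 [-1, -1, 19, 19, 9, 8, 9, 5, 9, 0, 9, 0, 46]
0.56 [-1, -1, 19, 19, 10, 7, 9, 5, 9, 0, 9, 0, 45]
0.62 [-1, -1, 19, 20, 10, 10, 10, 5, 5, 0, 6, 0, -3]
0.68 [-1, -1, 20, 28, 37, 39, 35, 1, 0, 0, 0, 0, -3]
0.74 [-1, -1, 23, 29, 0, 3, 1, 1, 22, 22, 22, 21, -3]
0.8 [-1, -1, 5, 29, 0, 5, 5, 8, 22, 22, 22, 21, -3]
scene cols y=.7..-.5, max z(cm)
0.2 [-1, -1, -1, -1, -1, -1, -1, -1, -1, -1, -1, -1, -1]
0.26 [31, 31, -1, -1, -1, -1, -1, -1, -1, -1, -88, -1, -1]
0.32 [31, -1, -1, -1, -1, 0, 0, 0, 1, 0, 0, 0, -1]
0.38 [-1, -1, 5, 7, 9, 9, 9, 4, 1, 0, 2, 2, -3]
0.44 [-1, -1, 0, 14, 9, 9, 9, 0, 1, 1, 2, 2, 51]
0.5 [-1, 18, 19, 18, 9, 8, 9, 5, 9, 0, 9, 0, 53]
0.56 [-1, 19, 19, 19, 9, 6, 9, 5, 9, 0, 9, 0, 54]
0.62 [-1, 20, 18, 20, 9, 9, 9, -1, -1, -1, 0, 0, -3]
0.68 [-1, 19, 20, 29, 37, 39, 35, -1, -1, -1, 0, 0, -3]
0.74 [-1, -1, 20, 45, 0, 3, 1, -1, 22, 22, 22, 21, -3]
0.8 [0, 13, 30, 33, 0, 5, 5, 8, 23, 22, 22, 21, -3]
```

Request:
drive_tool --grip '[0,0]' --pt "-0.02 -0.045 0" --pt "-0.02 -0.045 0" --spin '[0,0]' --squeeze 60

```text
time_s: 0.3
tool_pos: [0.2759, 0.5722, 0.2487]
tcp_rot: [[-0.927, 0.376, -0.0], [0.376, 0.927, -0.001], [0.0, -0.001, -1.0]]
contact_force: [0.6, -0.7, -0.2]
opening: 1.001
gripper_force: 0.0
```

```bash
python3 -c "
from h import *
s=bot.observe();print(np.round(s['q'],3),s['tool_pos'],s['tcp_rot'])"
```

```text
[-1.204  0.492 -0.009  1.815  0.006  0.836 -0.031] [0.27590968 0.57218801 0.2487286 ] [[-9.26728137e-01  3.75732234e-01 -4.98347272e-04]
 [ 3.75732562e-01  9.26727485e-01 -1.10030053e-03]
 [ 4.84137379e-05 -1.20692476e-03 -9.99999270e-01]]
```

Request:
drive_tool --grip '[0,0,0,0,0]' --pt "-0.034 -0.028 0" --pt "-0.034 -0.028 0" --pt "-0.034 -0.028 0" --pt "-0.034 -0.028 0" --pt "-0.034 -0.028 0" --spin '[0,0,0,0,0]'

```text
time_s: 0.8
tool_pos: [0.3817, 0.3775, 0.2499]
tcp_rot: [[-0.926, 0.377, -0.0], [0.377, 0.926, -0.0], [-0.0, -0.0, -1.0]]
contact_force: [1.0, 0.2, 0.1]
opening: 0.998
gripper_force: 0.0
```

Request:
drive_tool --grip '[0,0,0,0,0]' --pt "-0.034 -0.028 0" --pt "-0.034 -0.028 0" --pt "-0.015 -0.045 0" --pt "-0.015 -0.045 0" --pt "-0.015 -0.045 0" --spin '[0,0,0,0,0]'

```text
time_s: 1.3
tool_pos: [0.4134, 0.1578, 0.2498]
tcp_rot: [[-0.926, 0.377, -0.0], [0.377, 0.926, -0.0], [0.0, -0.0, -1.0]]
contact_force: [0.6, -0.3, 0.7]
opening: 0.999
gripper_force: 0.0
```

Request:
drive_tool --grip '[0,0,0,0,0]' --pt "-0.029 -0.037 0" --pt "-0.029 -0.037 0" --pt "-0.029 -0.037 0" --pt "-0.029 -0.037 0" --pt "-0.029 -0.037 0" --spin '[0,0,0,0,0]'

```text
time_s: 1.8
tool_pos: [0.4784, -0.0682, 0.25]
tcp_rot: [[-0.926, 0.377, 0.0], [0.377, 0.926, 0.0], [-0.0, 0.0, -1.0]]
contact_force: [-0.3, 0.8, -0.6]
opening: 1.004
gripper_force: 0.0
```

Request:
drive_tool --grip '[0,0,0,0,0]' --pt "-0.029 -0.037 0" --pt "-0.029 -0.037 0" --pt "-0.029 -0.037 0" --pt "-0.029 -0.037 0" --pt "0 0 0" --spin '[0,0,0,0,2]'

```text
time_s: 2.3
tool_pos: [0.5301, -0.2542, 0.2498]
tcp_rot: [[-0.909, 0.417, 0.001], [0.417, 0.909, -0.003], [-0.002, -0.003, -1.0]]
contact_force: [-1.5, 0.3, 0.0]
opening: 1.001
gripper_force: 0.0
```

Request:
drive_tool --grip '[0,0,0,0]' --pt "-0.029 -0.0285 0" --pt "0 0 0.045" --pt "0 0 0.045" --pt "0 0 0" --spin '[0,0,0,0]'

```text
time_s: 2.7
tool_pos: [0.5417, -0.2831, 0.1549]
tcp_rot: [[-0.912, 0.409, -0.009], [0.409, 0.912, 0.004], [0.01, 0.0, -1.0]]
contact_force: [-1.9, 1.3, -0.2]
opening: 0.999
gripper_force: 0.0
```

Run:
```python
from h import *
s=bot.observe();print(np.round(s['q'],3),s['tool_pos'])
t=cap('top');im=t['frame'][150:240,320:440];cv2.imwrite('pics/c2.png',cv2.resize(im,None,fx=6,fy=6,interpolation=cv2.INTER_CUBIC))
```

```text
[ 0.314  0.586  0.111  1.948 -0.105  0.624  1.642] [ 0.54173852 -0.28314851  0.15487136]
```

View pics/c2.png

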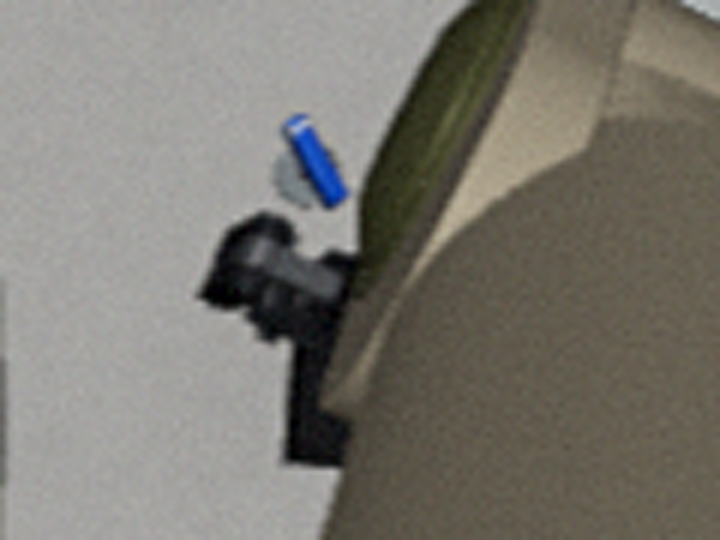

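Request:
drive_tool --grip '[0,0,0]' --pt "-0.006 -0.007 0" --pt "0 0 0" --pt "0 0 0" --spin '[0,0,0]'

```text
time_s: 3.05
tool_pos: [0.5482, -0.2946, 0.1621]
tcp_rot: [[-0.912, 0.41, 0.003], [0.41, 0.912, -0.001], [-0.003, -0.0, -1.0]]
contact_force: [-0.5, -0.6, -0.2]
opening: 0.999
gripper_force: 0.0
```

Request:
drive_tool --grip '[0,0,0,0,0]' --pt "0.0045 0.0005 0.02" --pt "0 0 0.02" --pt "0 0 0.02" --pt "0 0 0" --pt "0 0 0" --spin '[0,0,0,0,0]'

```text
time_s: 3.55
tool_pos: [0.5438, -0.2916, 0.101]
tcp_rot: [[-0.912, 0.409, 0.001], [0.409, 0.912, -0.0], [-0.001, 0.0, -1.0]]
contact_force: [-0.6, -0.4, -0.3]
opening: 0.997
gripper_force: 0.0
```

Request:
drive_tool --grip '[0,0,0.5,0.8,1]' --pt "-0.0005 -0.0005 0.018" --pt "0 0 0" --pt "0 0 0" --pt "0 0 0" --pt "0 0 0" --spin '[0,0,0,0,0]' --squeeze 60

```text
time_s: 4.05
tool_pos: [0.5441, -0.2924, 0.083]
tcp_rot: [[-0.912, 0.409, 0.001], [0.409, 0.912, -0.0], [-0.001, 0.0, -1.0]]
contact_force: [-0.5, -0.9, -1.2]
opening: 0.515
gripper_force: 0.0
```

Request:
drive_tool --grip '[1,1,1,1,1]' --pt "0 0 0" --pt "0 0 0" --pt "0 0 0" --pt "0 0 0" --pt "0 0 0" --spin '[0,0,0,0,0]'

```text
time_s: 4.55
tool_pos: [0.5438, -0.2923, 0.0823]
tcp_rot: [[-0.912, 0.409, 0.0], [0.409, 0.912, -0.0], [-0.0, -0.0, -1.0]]
contact_force: [-1.0, 0.0, 5.7]
opening: 0.129
gripper_force: 59.2
```

Request:
drive_tool --grip '[1,1,1,1,1]' --pt "0 0 -0.02" --pt "0 0 -0.03" --pt "0 0 -0.03" --pt "0 0 -0.03" --pt "0 0 0" --spin '[0,0,0,0,0]'

```text
time_s: 5.05
tool_pos: [0.5451, -0.2931, 0.1955]
tcp_rot: [[-0.912, 0.41, 0.005], [0.41, 0.912, -0.002], [-0.006, 0.0, -1.0]]
contact_force: [-0.5, -0.4, -1.5]
opening: 0.132
gripper_force: 58.7
```

Run:
```python
from h import *
s=bot.observe();print(np.round(s['q'],3),s['tool_pos'],s['opening'],s['gripper_force'],s['contact_force'])
t=cap('scene');im=t['frame'][120:270,190:390];cv2.imwrite('pics/c3.png',cv2.resize(im,None,fx=4,fy=4,interpolation=cv2.INTER_CUBIC))
```

```text
[ 0.318  0.536  0.123  1.911 -0.098  0.695  1.648] [ 0.54514648 -0.29314054  0.19550762] 0.13183365078662462 58.7004429101944 [-0.49463043 -0.42139591 -1.47768736]
```

View pics/c3.png

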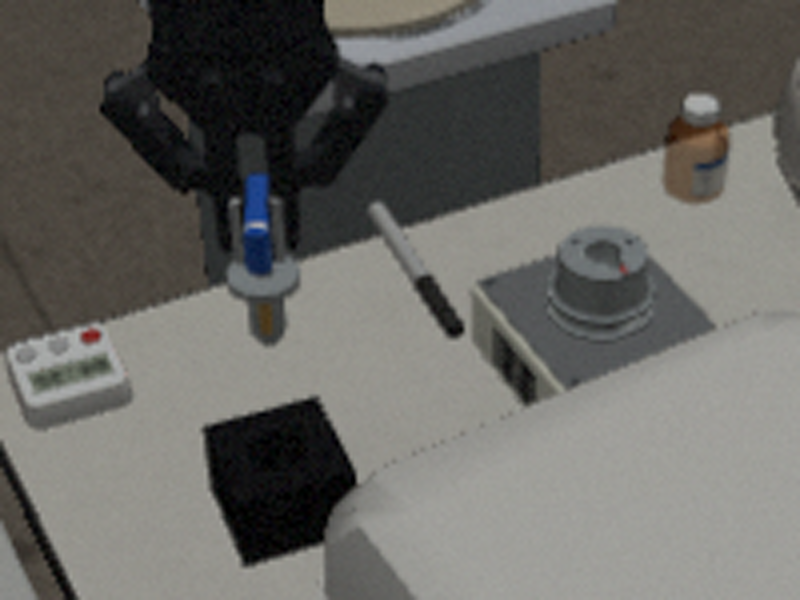

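Request:
drive_tool --grip '[1,1,1,1,1]' --pt "0.019 0.0363 0" --pt "0.019 0.0363 0" --pt "0.019 0.0363 0" --pt "0.019 0.0363 0" --pt "0.019 0.0363 0" --spin '[0,0,0,0,0]'

```text
time_s: 5.6
tool_pos: [0.5302, -0.0861, 0.1905]
tcp_rot: [[-0.912, 0.409, -0.002], [0.409, 0.912, 0.0], [0.002, -0.001, -1.0]]
contact_force: [0.7, 0.8, -1.4]
opening: 0.131
gripper_force: 58.8
```

Request:
drive_tool --grip '[1,1,1,1,1]' --pt "0 0 0" --pt "0 0 0" --pt "0 0 0" --pt "0 0 0" --pt "0 0 0" --spin '[0,-5,-5,-6,0]'

```text
time_s: 6.1
tool_pos: [0.5306, -0.088, 0.1908]
tcp_rot: [[-0.99, 0.141, -0.002], [0.141, 0.99, 0.0], [0.002, -0.0, -1.0]]
contact_force: [-0.0, 0.0, -1.8]
opening: 0.131
gripper_force: 58.9
```

Request:
drive_tool --grip '[1,1]' --pt "-0.0025 -0.0005 0" --pt "0 0 0" --spin '[0,0]'

```text
time_s: 6.3
tool_pos: [0.5339, -0.0889, 0.1915]
tcp_rot: [[-0.989, 0.145, -0.0], [0.145, 0.989, -0.0], [0.0, -0.0, -1.0]]
contact_force: [0.9, 0.3, -1.2]
opening: 0.128
gripper_force: 58.9
```

Run:
```python
from h import *
s=bot.observe();p=np.array(s['tool_pos']);print(p)
c=cap('scene');T=np.array(c['cam_to_world'])
def proj(X):
    q=(np.asarray(X)-T[:3,3])@T[:3,:3]; q=q*[1,-1,-1]
    return cv2.projectPoints(q.reshape(-1,1,3),np.zeros(3),np.zeros(3),K(c),np.array([float(c['k1']),0,0,0,0]))[0].reshape(-1,2)
a=np.linspace(0,2*np.pi,60)
x0,y0,w,h,k=300,100,80,110,7
im=cv2.resize(c['frame'][y0:y0+h-30,x0:x0+w],None,fx=k,fy=k,interpolation=cv2.INTER_CUBIC)
im=cv2.convertScaleAbs(im,alpha=1.5); raw=im.copy()
def circ(x,y,z,r,col):
    q=(proj(np.c_[x+r*np.cos(a),y+r*np.sin(a),0*a+z])-[x0,y0]+.5)*k-.5
    cv2.polylines(im,[np.round(q).astype(int)],True,col,1)
circ(.5331,-.0887,.096,.025,(0,255,0)); circ(.5331,-.0887,.096,.010,(0,255,0))
tz=p[2]-.0725
circ(p[0],p[1],tz+.042,.018,(0,255,255)); circ(p[0],p[1],tz+.006,.009,(0,255,255))
cv2.imwrite('pics/c4.png',im)
```

```text
[ 0.53390017 -0.08894072  0.19152679]
```

View pics/c4.png

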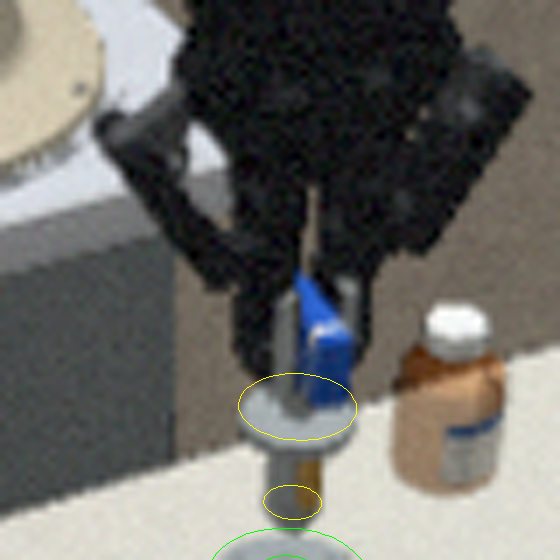

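Request:
drive_tool --grip '[1,1,1,1,1]' --pt "0.0008 0 0.01" --pt "0 0 0.01" --pt "0 0 0.004" --pt "0 0 0" --pt "0 0 0" --spin '[0,0,0,0,0]'

```text
time_s: 6.85
tool_pos: [0.5329, -0.0885, 0.1678]
tcp_rot: [[-0.99, 0.142, -0.0], [0.142, 0.99, -0.0], [0.0, -0.0, -1.0]]
contact_force: [0.9, 0.7, -1.2]
opening: 0.131
gripper_force: 58.9
```

Request:
drive_tool --grip '[1,1,1,1,1]' --pt "0 0 0.003" --pt "0 0 0.002" --pt "0 0 0" --pt "0 0 0" --pt "0 0 0" --spin '[0,0,0,0,0]'

```text
time_s: 7.35
tool_pos: [0.533, -0.0885, 0.1631]
tcp_rot: [[-0.99, 0.142, 0.0], [0.142, 0.99, -0.0], [-0.0, 0.0, -1.0]]
contact_force: [-0.6, 0.2, -1.3]
opening: 0.132
gripper_force: 58.9
```

Tip about 5 mm into the bore with no contact yet; continue gently.

Request:
drive_tool --grip '[1,1,1,1]' --pt "0 0 0.002" --pt "0 0 0.002" --pt "0 0 0" --pt "0 0 0" --spin '[0,0,0,0]'

```text
time_s: 7.75
tool_pos: [0.5329, -0.0885, 0.1589]
tcp_rot: [[-0.99, 0.142, -0.0], [0.142, 0.99, -0.0], [0.0, -0.0, -1.0]]
contact_force: [-1.1, 0.2, -1.5]
opening: 0.131
gripper_force: 58.9
```

Request:
drive_tool --grip '[1,1,1,1]' --pt "0 0 0.002" --pt "0 0 0.002" --pt "0 0 0" --pt "0 0 0" --spin '[0,0,0,0]'

```text
time_s: 8.15
tool_pos: [0.5329, -0.0884, 0.1549]
tcp_rot: [[-0.99, 0.142, -0.0], [0.142, 0.99, 0.0], [0.0, 0.0, -1.0]]
contact_force: [0.7, -0.3, -1.8]
opening: 0.128
gripper_force: 58.9
```

Request:
drive_tool --grip '[1,1,1,1]' --pt "0 0 0.001" --pt "0 0 0.001" --pt "0 0 0" --pt "0 0 0" --spin '[0,0,0,0]'

```text
time_s: 8.55
tool_pos: [0.5331, -0.0885, 0.1532]
tcp_rot: [[-0.99, 0.142, 0.0], [0.142, 0.99, -0.0], [-0.0, 0.0, -1.0]]
contact_force: [-0.5, -0.8, 4.4]
opening: 0.133
gripper_force: 59.8
```

Request:
drive_tool --grip '[1,1,1,1,1]' --pt "0 0 0.0005" --pt "0 0 0" --pt "0 0 0" --pt "0 0 0" --pt "0 0 0" --spin '[0,-2,-2,-2,0]'

```text
time_s: 9.05
tool_pos: [0.5329, -0.0887, 0.1524]
tcp_rot: [[-0.999, 0.036, -0.0], [0.036, 0.999, 0.0], [0.0, 0.0, -1.0]]
contact_force: [-0.4, 0.1, -1.6]
opening: 0.129
gripper_force: 58.9
```

Request:
drive_tool --grip '[1,1,1,1]' --pt "0 0 0" --pt "0 0 0" --pt "0 0 0" --pt "0 0 0" --spin '[-2,-2,0,0]'

```text
time_s: 9.45
tool_pos: [0.5329, -0.0885, 0.1525]
tcp_rot: [[-0.999, -0.032, -0.0], [-0.032, 0.999, 0.0], [0.0, 0.0, -1.0]]
contact_force: [0.2, -0.2, -1.8]
opening: 0.13
gripper_force: 58.9
```

Request:
drive_tool --grip '[1,1,1,1,1]' --pt "0 0 0.0015" --pt "0 0 0.0015" --pt "0 0 0" --pt "0 0 0" --pt "0 0 0" --spin '[0,0,0,0,0]'

```text
time_s: 9.95
tool_pos: [0.5329, -0.0884, 0.1495]
tcp_rot: [[-0.999, -0.032, -0.0], [-0.032, 0.999, -0.0], [0.0, -0.0, -1.0]]
contact_force: [-0.6, 0.2, -1.6]
opening: 0.13
gripper_force: 58.9
```

Request:
drive_tool --grip '[1,1,1,1,1]' --pt "0 0 0.003" --pt "0 0 0.003" --pt "0 0 0.003" --pt "0 0 0" --pt "0 0 0" --spin '[0,0,0,0,0]' --squeeze 100

```text
time_s: 10.45
tool_pos: [0.5331, -0.0886, 0.1406]
tcp_rot: [[-0.999, -0.032, 0.0], [-0.032, 0.999, -0.0], [-0.0, -0.0, -1.0]]
contact_force: [-0.9, -0.5, 3.3]
opening: 0.12
gripper_force: 99.8
```

Request:
drive_tool --grip '[1,1,1,1,1]' --pt "0 0 0.002" --pt "0 0 0.002" --pt "0 0 0.002" --pt "0 0 0" --pt "0 0 0" --spin '[0,0,0,0,0]'

```text
time_s: 10.95
tool_pos: [0.533, -0.0886, 0.1347]
tcp_rot: [[-0.999, -0.032, 0.0], [-0.032, 0.999, -0.0], [-0.0, -0.0, -1.0]]
contact_force: [-0.9, 0.2, 5.3]
opening: 0.124
gripper_force: 100.0
```

Request:
drive_tool --grip '[1,1,1,1,1]' --pt "0 0 0.001" --pt "0 0 0.001" --pt "0 0 0.001" --pt "0 0 0" --pt "0 0 0" --spin '[0,0,0,0,0]'

```text
time_s: 11.45
tool_pos: [0.5331, -0.0886, 0.1324]
tcp_rot: [[-0.999, -0.032, 0.001], [-0.032, 0.999, -0.0], [-0.001, -0.0, -1.0]]
contact_force: [-2.5, -0.3, 13.4]
opening: 0.125
gripper_force: 101.5
```

Request:
drive_tool --grip '[1,1,1,1,1]' --pt "0 0 0.0005" --pt "0 0 0" --pt "0 0 0" --pt "0 0 0" --pt "0 0 0" --spin '[0,0,0,0,0]'

```text
time_s: 11.95
tool_pos: [0.5331, -0.0886, 0.1323]
tcp_rot: [[-0.999, -0.032, 0.001], [-0.032, 0.999, -0.0], [-0.001, -0.0, -1.0]]
contact_force: [-4.2, -0.1, 19.6]
opening: 0.121
gripper_force: 102.7
```

Run:
```python
from h import *
s=bot.observe();print(s['tool_pos'],s['contact_force'],s['moment'])
t=cap('scene');im=t['frame'][130:230,290:400];cv2.imwrite('pics/c5.png',cv2.convertScaleAbs(cv2.resize(im,None,fx=6,fy=6,interpolation=cv2.INTER_CUBIC),alpha=1.5))
```

```text
[ 0.53306897 -0.08859591  0.13232042] [-4.17048921 -0.11550598 19.57414695] [-0.00566496  0.95807452 -0.01516562]
```

View pics/c5.png

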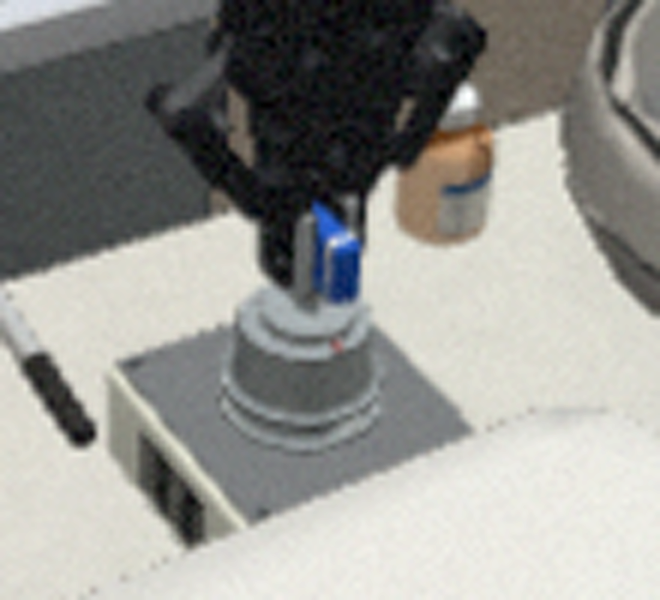

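```bash
python3 -c "
from cell import bot
print(bot.sign_off())"
```

```text
the job is handed in; nothing more can be done
None
```

I handed the job in with the spindle's key in the keyway, its collar down on the hub, and the gripper still holding it there with about 20 N down and a 100 N grip. The last picture shows no gap under the collar, though I measured 21 mm of the nominal 22 mm travel. The sign-off gave no verdict, and I did not re-measure the bystanders.

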